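# Dispense one tissue cassette with one turn of the handwheel

## Robot

A 6-joint arm with a two-finger parallel gripper is mounted at the origin on a cart in front of the work surface, level with it; the furniture and walls round the work are solid. World frame = base frame: x ahead of the robot, y to its left, z up, the work surface at z = 0. Lengths are in m, angles in degrees, forces in N, time in s.
With the tool pointing down it reaches from about 0.25 to 0.775 m from the base axis. Payload 4 kg.
Tool frame: the origin (TCP) lies midway between the tips of the shut fingers; the grasp point (between the pads) lies 19 mm behind it (arm.grasp_offset is the distance from the TCP to the grasp point, in m); z points along the fingers, y is the line along which they close (so a half turn about z gives the same grasp; the last joint's range is limited). The gripper opens to 94 mm and grips with 3 to 60 N. Pads are 16 mm wide; open, the fingers measure 119 mm over their backs; the gripper's body (75 mm by 177 mm) begins 78 mm behind the grasp point.
Start: joints at [70.353, 4.996, 78.535, -0, 96.463, -5.907], TCP at [0.131, 0.534, 0.206] pointing down, gripper open.
Joint ranges: [-177.83, 177.83], [-43.37, 116.18], [15.69, 146.23], [-61.86, 241.86], [9.47, 152.12], [-147.06, 147.06]. Speed limits (degrees/s): [159.86, 159.86, 180, 180, 180, 180].

## Interface

Orientations are given as [roll, pitch, yaw] about the fixed x, y, z axes, in that order (R = Rz(yaw) Ry(pitch) Rx(roll)).
In Python, from workcell import arm, imaging gives the robot as it stands.
- The arm moves only by the tool send_rows, never from a script. Its argument "deltas" is one flat list of numbers, 7 for each row, row after row: the opening, from 0 (shut) to 1 (fully open), then the shift along the world's x, y, z in m, then the turn, a rotation vector about the world's x, y, z in degrees. In form: [fingers, dx, dy, dz, wx, wy, wz, fingers, dx, dy, dz, wx, wy, wz, ...]. A call has 1 to 10 rows; each row shifts and turns the commanded pose from where the row before left it; what a row does not reach is not made up. A row lasts 1/8 s, in which the tool goes at most 62.5 mm and 10.7 degrees, less where a joint would pass 70% of its speed; a pose out of reach is approached as far as the arm can. A call is refused whole if a number of a shift passes 0.0625 or a number of a turn 10.7, either way. A call with a gripper value outside its range is refused whole. The fingers move at their own pace and stop on an object; the grip force is fixed at half the most. Time passes only in rows, so rows that do not move let the fingers close. It gives the time, the measured TCP pose, the force, the opening and the grip force at its end, in the units of the state.
- arm.sense(): the state, without advancing time (a new reading comes with each control period).
- imaging.grab_frame(name): name is "scene" or "top" or "wrist"; returns (picture, depth): 400x640x3 uint8, red, green, blue; 400x640 float32, m along the optical axis (not along the pixel's ray), 0 where there is no reading.
- imaging.camera_model(name): a dict with "mtx" (3x3 intrinsics, pixels), "k1" (the pictures are not rectified: a ray, as slopes to the right and down, at radius r is drawn at 1 + k1 r^2 times it, then the intrinsics apply), "R" (3x3) and "t" (3): a world point X has camera coordinates R X + t; the wrist camera has in their place "T_tool_cam" (4x4, takes a point from camera to tool coordinates, whose origin is the TCP and whose axes are the flange's). Camera axes: x right, y down, z forward; pixel columns grow to the right and rows downward; lengths in m; the calibration is good to about 2 mm. A picture is of the moment at which its call begins: read the wrist's pose just before it. camera_model takes no time and is no camera call.
- arm.job_done(): hands the job in; it is judged then, once.
The state is a dict: "time_s": time; "joints": joint angles; "joint_velocities": joint speeds; "tau": joint torques, N m; "ee_pos": TCP position; "orientation": TCP orientation; "ft_force": force on the tool from outside, world axes, zero at the start; "ft_torque": the same for the moment, N m; "gripper_width": finger opening in m; "gripper_force": force on a finger pad.
Only numpy, scipy, OpenCV 4.12 (cv2) and the standard library are available. Lean on these libraries where they do the work, as an engineer would, in place of code of your own. Each camera call takes 0.05 s, during which the arm holds its last target. There are 200 camera calls.

## Task

Dispense one tissue cassette: with the fingertips against the upright black grip on the dispenser's handwheel, push the wheel round clockwise (seen from above), not the other way, through exactly one full turn, so that the pusher delivers the lowest cassette onto the ledge and draws back, and the grip stands beside its index pin again. Only push the grip, do not pinch it, and do not run on into a second turn, which would jam the next cassette against the first. Leave the delivered cassette lying on the ledge, keep your hands off all the cassettes, and disturb nothing else on the bench.

Things in the scene. Friction and masses are not known exactly. Their poses are not given: they have to be found in the camera images.
- dispenser: hand-cranked cassette dispenser, fixed to the bench: white base 120 x 250 mm, handwheel over a clear cover, then magazine and ledge. Origin on the bench under the wheel's vertical axis; z up; +y runs from the wheel to the magazine and ledge, the way cassettes come out; -x is the operator's side. A connecting rod under the cover sends the pusher out and back once per turn
- axis_top (a point): point on the wheel's axis, at the top of the hub, 72 mm above the bench
- index (a point): tip of the thin upright steel index pin beside the wheel, 70 mm above the bench, 81 mm from the axis on the dispenser's -x side: it marks the home place of the grip, just outside it. The fingers pass above it
- magazine (a point): centre of the top of the open aluminium magazine that holds the stack, 49 x 36 mm outside, 66 mm high, 99 mm from the wheel's axis along the dispenser's +y; lower than the grip, so the fingers pass above it
- handwheel (a joint): angle of the grey three-spoked handwheel (137 mm over the rim, rim top 71 mm above the bench, vertical axis): 0 at the start (grip at the index pin, pusher back), grows clockwise seen from above, 6.283 after one turn. No stops; dry friction about 0.15 N m (some 3 N at the grip); stays where it is left
- grip_mid (a point): centre of the wheel's upright black grip, 97 mm above the bench, 62 mm from the wheel's axis: a round handle, 25 mm thick, from 72 to 122 mm above the bench, free to spin on its pin. It stands at the far end of one spoke
- pusher (a joint): travel of the pusher plate that shoves out the lowest cassette: 0 fully back (m), about 0.042 fully out at half a turn
- ledge (a point): point on the ledge where the middle of the delivered cassette comes to lie (its middle, 139 mm from the wheel's axis), at the height of the ledge's surface, 16 mm above the bench
- cassette_a: white plastic tissue cassette 40 x 28 x 7 mm, origin at the centre of its underside, flat; number 1 from the bottom of the stack of seven in the magazine; the one to be delivered
- cassette_b: white plastic tissue cassette 40 x 28 x 7 mm, origin at the centre of its underside, flat; number 2 from the bottom of the stack of seven in the magazine
- cassette_c: white plastic tissue cassette 40 x 28 x 7 mm, origin at the centre of its underside, flat; number 3 from the bottom of the stack of seven in the magazine
- cassette_d: white plastic tissue cassette 40 x 28 x 7 mm, origin at the centre of its underside, flat; number 4 from the bottom of the stack of seven in the magazine
- cassette_e: white plastic tissue cassette 40 x 28 x 7 mm, origin at the centre of its underside, flat; number 5 from the bottom of the stack of seven in the magazine
- cassette_f: white plastic tissue cassette 40 x 28 x 7 mm, origin at the centre of its underside, flat; number 6 from the bottom of the stack of seven in the magazine
- cassette_g: white plastic tissue cassette 40 x 28 x 7 mm, origin at the centre of its underside, flat; number 7 from the bottom of the stack of seven in the magazine
- timer: bystander: white bench timer 66 x 64 x 19 mm, lying in front of the handwheel; origin at the centre of its underside
- petri_dish: bystander: clear petri dish, 60 mm across, 13 mm high, in front of the magazine; origin at the centre of its underside
- jar: bystander: specimen jar, 51 mm across, 54 mm high, behind the wheel; origin at the centre of its underside
- marker: bystander: black marker pen 135 mm long, lying behind the magazine; origin at the centre of its underside
- log_book: bystander: black log book 150 x 106 x 10 mm on the bench, left; origin at the centre of its underside
- forceps: bystander: steel forceps 132 mm long on the bench, far left; origin at the centre of its underside

How it is judged (in metres and radians):
On the way, in this order (a step that is already met when the one before it is completed fails the run):
1. the wheel is half round and the pusher has put the lowest cassette out on the ledge (value of joint handwheel above 3 rad and y of cassette_a in the frame of dispenser above 0.128 m), for 0.05 s.
2. the wheel has come round to its home place and the pusher is back (value of joint handwheel above 6.0232 rad and value of joint pusher below 0.003 m), for 0.2 s.
At the end, for the whole second after the job is handed in: wheel still, one turn (6.283 rad) clockwise from its start within 0.26 rad; pusher within 3 mm of fully back; lowest cassette flat and still on the ledge, its centre 128 to 156 mm from the axis; the next one down on the magazine floor, the other five above it (all of step 2 and value of joint handwheel below 6.5432 rad and velocity of joint handwheel between -0.05 and 0.05 rad/s and y of cassette_a in the frame of dispenser between 0.128 and 0.156 m and z of cassette_a in the frame of dispenser between 0.012 and 0.019 m and angle between cassette_a's own z axis and vertical below 0.1 rad and y of each of cassette_b, cassette_c, cassette_d, cassette_e, cassette_f, cassette_g in the frame of dispenser below 0.105 m and z of cassette_b in the frame of dispenser below 0.0185 m and linear speed of each of cassette_a, cassette_b below 0.01 m/s); the robot touches nothing.
It fails at once if the wheel is turned backwards by more than 0.3 rad (value of joint handwheel below -0.3 rad).
It fails at once if the wheel is turned on more than 0.4 rad into a second turn (value of joint handwheel above 6.6832 rad).
It fails at once if the grip is pinched or rammed (more than 30 N between the fingers and the wheel) (contact force between the fingers and handwheel above 30 N).
It fails at once if the robot touches a cassette, or one is lifted (contact force between any of the arm, the fingers and cassette_a above 0.3 N or contact force between any of the arm, the fingers and cassette_b above 0.3 N or contact force between any of the arm, the fingers and cassette_c above 0.3 N or contact force between any of the arm, the fingers and cassette_d above 0.3 N or contact force between any of the arm, the fingers and cassette_e above 0.3 N or contact force between any of the arm, the fingers and cassette_f above 0.3 N or contact force between any of the arm, the fingers and cassette_g above 0.3 N or z of any of cassette_a, cassette_b, cassette_c, cassette_d, cassette_e, cassette_f, cassette_g in the frame of dispenser above 0.06 m or z of cassette_a in the frame of dispenser above 0.03 m).
It fails at once if a bystander is moved by more than 15 mm (distance of any of timer, petri_dish, jar, marker, log_book, forceps from where it was at the start of the episode above 0.015 m).
It also fails if it takes over 51 s, if anything falls off the work surface, if the arm or the gripper's body presses on something with over 40 N, if the wrist force passes 120 N, or if a joint passes its speed limit or range.

## Working session

There is one attempt and no reset: what is moved stays moved. The work goes in short steps, Python scripts to look and compute and a tool call to move; the robot and the scene stay as the last step left them, time stands still between calls to the robot, and variables do not carry over. Pictures are saved under pics/ and viewed, at most 10 in all, crops included, and the job is handed in when it is done.

Besides the shell and the picture viewer there is one more tool, called after "Emit:" as name(argument=value, ...), one argument or row to a line, values as JSON. send_rows: Moves the arm, as the interface text tells. Its arguments: {"type":"object","properties":{"deltas":{"type":"array"}},"required":["deltas"]}

```bash
mkdir -p pics
python3 - <<'E'
from workcell import arm, imaging
import cv2,numpy as np
for n in("top","scene"):
    p,d=imaging.grab_frame(n); cv2.imwrite(f"pics/{n}0.png",p[:,:,::-1]); np.save(f"pics/{n}0.npy",d)
    m=imaging.camera_model(n); print(n,m)
print(arm.sense())
E
```

```text
top {'mtx': array([[390.48591703,   0.        , 317.25308335],
       [  0.        , 390.48591703, 195.64819661],
       [  0.        ,   0.        ,   1.        ]]), 'k1': -0.05008729248800552, 'R': array([[ 6.08494496e-03, -9.99981487e-01,  1.60586375e-06],
       [-9.90183882e-01, -6.02555022e-03, -1.39640872e-01],
       [ 1.39638296e-01,  8.48116917e-04, -9.90202215e-01]]), 't': array([0.23648361, 0.54972162, 0.9394061 ])}
scene {'mtx': array([[519.73076348,   0.        , 314.90206529],
       [  0.        , 519.73076348, 198.51296037],
       [  0.        ,   0.        ,   1.        ]]), 'k1': -0.00559872170833737, 'R': array([[ 7.59204252e-01, -6.50852250e-01,  5.03127113e-04],
       [-4.17923598e-01, -4.88090628e-01, -7.66229343e-01],
       [ 4.98947663e-01,  5.81514306e-01, -6.42566994e-01]]), 't': array([-0.26552471,  0.42127665,  0.95261667])}
{'time_s': 0.1, 'joints': array([ 7.03539862e+01,  5.03503146e+00,  7.86132301e+01, -2.22240768e-04,
        9.64629460e+01, -5.90916600e+00]), 'joint_velocities': array([-0.06176031, -0.00685271, -0.29516398, -0.05747216, -0.00141561,
       -0.10254891]), 'tau': array([ 1.87400496e-03, -3.41249013e+01, -3.03304732e+01,  7.20210909e-02,
        3.03049141e-02, -7.82100051e-05]), 'ee_pos': array([0.13046686, 0.53380862, 0.204445  ]), 'orientation': array([-1.79889361e+02, -1.12292884e-02,  1.66263117e+02]), 'ft_force': array([-0.33403046,  0.6328501 ,  0.06204468]), 'ft_torque': array([0.00244234, 0.04898394, 0.00703325]), 'gripper_force': 0.0, 'gripper_width': 0.09392106958734393}
```

View pics/top0.png

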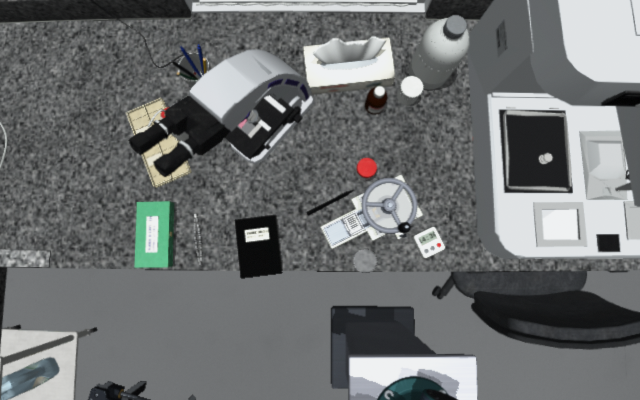

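View pics/scene0.png

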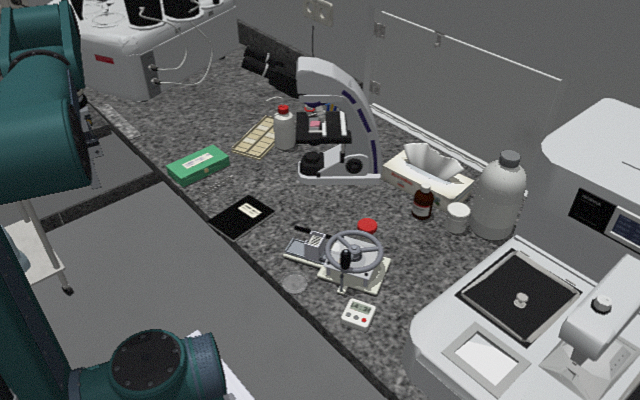

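```bash
cat > h.py <<'E'
import numpy as np,cv2
from workcell import arm,imaging
def ray(n,u,v):
    m=imaging.camera_model(n);K=m["mtx"]
    a=cv2.undistortPoints(np.array([[[u,v]]],float),K,np.array([m["k1"],0,0,0,0]))[0,0]
    return m["R"].T@np.r_[a,1],-m["R"].T@m["t"]
def atz(n,u,v,z):
    d,c=ray(n,u,v); return c+d*(z-c[2])/d[2]
def proj(n,X):
    m=imaging.camera_model(n);r=cv2.Rodrigues(m["R"])[0]
    return cv2.projectPoints(np.array(X,float).reshape(-1,3),r,m["t"],m["mtx"],np.array([m["k1"],0,0,0,0.]))[0][:,0]
E
python3 - <<'E'
from h import *
for n,(x0,y0,w,h) in {"top":(300,150,160,120),"scene":(265,205,140,130)}.items():
    p=cv2.imread(f"pics/{n}0.png")[y0:y0+h,x0:x0+w]
    cv2.imwrite(f"pics/{n}c.png",cv2.resize(p,None,fx=5 if n=="top" else 4.5,fy=5 if n=="top" else 4.5,interpolation=cv2.INTER_CUBIC))
d=np.load("pics/top0.npy")
for u,v in [(389,206),(404,228),(355,222),(336,233),(430,240),(367,168)]: 
    R,c=ray("top",u,v); print(u,v,(c+R*d[v,u]).round(4))
E
```

```text
389 206 [0.5193 0.0667 0.073 ]
404 228 [0.4637 0.042  0.1195]
355 222 [0.4816 0.1472 0.0542]
336 233 [0.4564 0.1917 0.0137]
430 240 [ 0.4396 -0.046   0.0181]
367 168 [0.6169 0.116  0.0519]
```

View pics/topc.png

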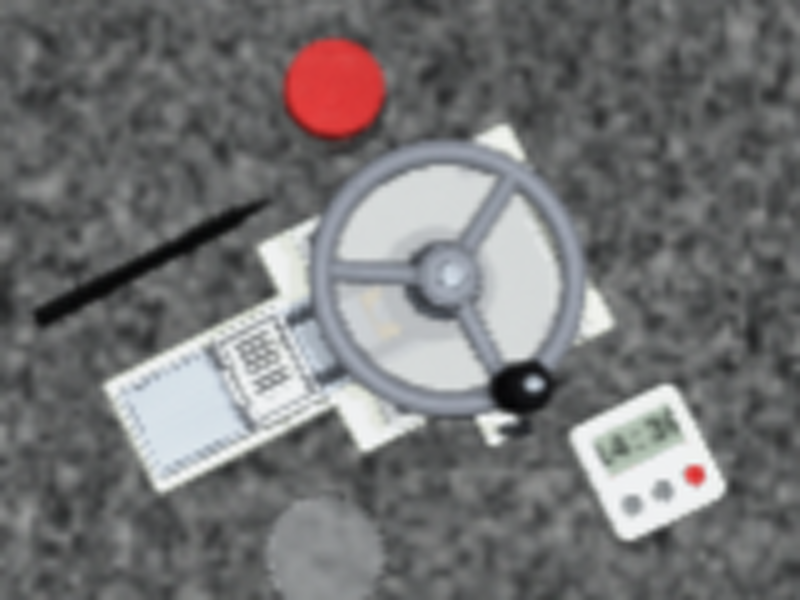

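View pics/scenec.png

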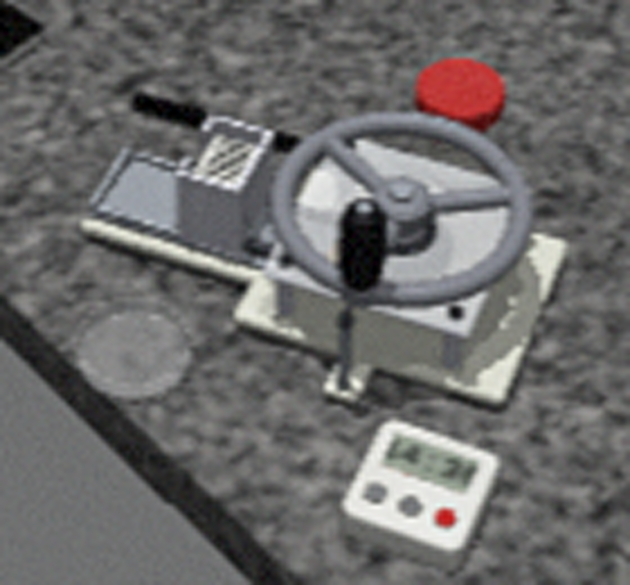

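Run:
```python
from h import *
from scipy.optimize import least_squares
def cloud(n):
    d=np.load(f"pics/{n}0.npy");m=imaging.camera_model(n)
    v,u=np.mgrid[:400,:640];a=cv2.undistortPoints(np.stack([u,v],-1).reshape(-1,1,2).astype(float),m["mtx"],np.array([m["k1"],0,0,0,0]))[:,0]
    P=np.c_[a,np.ones(len(a))]*d.reshape(-1,1);P=P[d.ravel()>0];return (P-m["t"])@m["R"]
for n in("top","scene"):
    P=cloud(n); c=np.array([.515,.066])
    for _ in range(5):
        r=np.hypot(*(P[:,:2]-c).T); s=P[(abs(r-.063)<.012)&(P[:,2]>.06)&(P[:,2]<.08)]
        f=least_squares(lambda q:np.hypot(*(s[:,:2]-q[:2]).T)-q[2],[*c,.063],loss="soft_l1",f_scale=.003);c=f.x[:2]
    print(n,"axis",f.x.round(4),len(s),"rimz",np.percentile(s[:,2],95).round(4))
    g=P[(np.hypot(*(P[:,:2]-c).T)<.085)&(P[:,2]>.085)&(P[:,2]<.13)]
    print("grip pts",len(g),g.mean(0).round(4),g.min(0).round(4),g.max(0).round(4))
    if n=="top": c0=c
h=atz("top",300+449/5,150+272/5,.072);print("hub",h)
for z in (.016,.02): print("ledge end",atz("top",300+132/5,150+438/5,z))
print("grip top px",atz("top",300+523/5,150+383/5,.122))
print("scene hub",atz("scene",265+403/4.5,205+190/4.5,.072),"grip",atz("scene",265+365/4.5,205+212/4.5,.118),"pin foot",atz("scene",265+345/4.5,205+388/4.5,.01))
L=atz("top",300+132/5,150+438/5,.018)[:2]-c0; print("yaw",np.degrees(np.arctan2(-L[0],L[1])),np.hypot(*L))
```

```text
top axis [0.5223 0.066  0.0612] 804 rimz 0.073
grip pts 99 [0.4665 0.0402 0.1136] [0.4554 0.0257 0.0853] [0.4782 0.0481 0.1239]
scene axis [0.5201 0.0627 0.0621] 808 rimz 0.0733
grip pts 172 [0.4635 0.0327 0.1081] [0.4538 0.0242 0.0857] [0.478  0.0482 0.1261]
hub [0.52328273 0.06449191 0.072     ]
ledge end [0.44457301 0.21608641 0.016     ]
ledge end [0.44444036 0.21617888 0.02      ]
grip top px [0.4667651  0.04106387 0.122     ]
scene hub [0.52781757 0.06613917 0.072     ] grip [0.47013758 0.03605245 0.118     ] pin foot [0.45255284 0.02599075 0.01      ]
yaw 27.40415192047022 0.1690867457441809
```

Emit:
send_rows(
  deltas=[0,0.02,-0.03,0,0,0,0,0,0.03,-0.04,0,0,0,0,0,0.03,-0.04,0,0,0,0,0,0.03,-0.04,0,0,0,0,0,0.03,-0.045,0,0,0,0,0,0.03,-0.045,0,0,0,0,0,0.03,-0.045,0,0,0,0,0,0.03,-0.045,0,0,0,0,0,0.03,-0.045,0,0,0,0,0,0.03,-0.045,0,0,0,0],
)

```text
time_s: 1.35
ee_pos: [0.4211, 0.1126, 0.2052]
orientation: [180.0, -0.0, 166.3]
ft_force: [0.1, 0.2, -0.2]
gripper_width: 0.0009
gripper_force: 0.0
```

Emit:
send_rows(
  deltas=[0,0.03,-0.045,0,0,0,0,0,0.03,-0.04,0,0,0,0,0,0.017,-0.021,0,0,0,0,0,0,0,0,0,0,0,0,0,0,0,0,0,0],
)

```text
time_s: 1.98
ee_pos: [0.497, 0.0089, 0.2051]
orientation: [180.0, -0.1, 166.3]
ft_force: [-0.3, -0.6, -0.0]
gripper_width: 0.0004
gripper_force: 0.0
```

Emit:
send_rows(
  deltas=[0,0,0,-0.03,0,0,0,0,0,0,-0.03,0,0,0,0,0,0,-0.025,0,0,0,0,0,0,-0.02,0,0,0,0,0,0,-0.01,0,0,0,0,0,0,0,0,0,0],
)

```text
time_s: 2.72
ee_pos: [0.497, 0.009, 0.0902]
orientation: [180.0, -0.1, 166.3]
ft_force: [0.7, 0.5, -0.2]
gripper_width: 0.0005
gripper_force: 0.0
```

Run:
```python
import numpy as np
a=np.radians(247-np.r_[0,np.arange(3,25,3),np.arange(30,361,6)])
P=np.round((np.c_[.5222+.062*np.cos(a),.065+.062*np.sin(a)])/.0005)*.0005
P[0]=[.498,.008]
for i,(p,d) in enumerate(zip(P[1:],np.diff(P,axis=0))): print(i,round(247-np.degrees(a[i+1])),d.round(4).tolist(),p.round(4).tolist())
```

```text
0 3 [-0.003, 0.0015] [0.495, 0.0095]
1 6 [-0.003, 0.0015] [0.492, 0.011]
2 9 [-0.0025, 0.0015] [0.4895, 0.0125]
3 12 [-0.003, 0.0015] [0.4865, 0.014]
4 15 [-0.0025, 0.002] [0.484, 0.016]
5 18 [-0.0025, 0.002] [0.4815, 0.018]
6 21 [-0.0025, 0.0025] [0.479, 0.0205]
7 24 [-0.002, 0.002] [0.477, 0.0225]
8 30 [-0.0045, 0.005] [0.4725, 0.0275]
9 36 [-0.0035, 0.0055] [0.469, 0.033]
10 42 [-0.003, 0.006] [0.466, 0.039]
11 48 [-0.0025, 0.006] [0.4635, 0.045]
12 54 [-0.0015, 0.006] [0.462, 0.051]
13 60 [-0.0015, 0.0065] [0.4605, 0.0575]
14 66 [-0.0005, 0.0065] [0.46, 0.064]
15 72 [0.0005, 0.0065] [0.4605, 0.0705]
16 78 [0.001, 0.0065] [0.4615, 0.077]
17 84 [0.0015, 0.006] [0.463, 0.083]
18 90 [0.002, 0.006] [0.465, 0.089]
19 96 [0.003, 0.006] [0.468, 0.095]
20 102 [0.0035, 0.0055] [0.4715, 0.1005]
21 108 [0.004, 0.005] [0.4755, 0.1055]
22 114 [0.0045, 0.005] [0.48, 0.1105]
23 120 [0.005, 0.004] [0.485, 0.1145]
24 126 [0.0055, 0.0035] [0.4905, 0.118]
25 132 [0.0055, 0.003] [0.496, 0.121]
26 138 [0.006, 0.0025] [0.502, 0.1235]
27 144 [0.0065, 0.002] [0.5085, 0.1255]
28 150 [0.006, 0.001] [0.5145
[... 710 characters left out ...]
583, 0.053]
47 264 [-0.0015, -0.006] [0.5815, 0.047]
48 270 [-0.002, -0.006] [0.5795, 0.041]
49 276 [-0.003, -0.006] [0.5765, 0.035]
50 282 [-0.0035, -0.0055] [0.573, 0.0295]
51 288 [-0.004, -0.005] [0.569, 0.0245]
52 294 [-0.0045, -0.005] [0.5645, 0.0195]
53 300 [-0.005, -0.004] [0.5595, 0.0155]
54 306 [-0.0055, -0.0035] [0.554, 0.012]
55 312 [-0.0055, -0.003] [0.5485, 0.009]
56 318 [-0.006, -0.0025] [0.5425, 0.0065]
57 324 [-0.0065, -0.002] [0.536, 0.0045]
58 330 [-0.006, -0.001] [0.53, 0.0035]
59 336 [-0.0065, -0.0005] [0.5235, 0.003]
60 342 [-0.0065, 0.0] [0.517, 0.003]
61 348 [-0.0065, 0.001] [0.5105, 0.004]
62 354 [-0.0065, 0.0015] [0.504, 0.0055]
63 360 [-0.006, 0.0025] [0.498, 0.008]
```

Emit:
send_rows(
  deltas=[0,-0.003,0.0015,0,0,0,0,0,-0.003,0.0015,0,0,0,0,0,-0.0025,0.0015,0,0,0,0,0,-0.003,0.0015,0,0,0,0,0,-0.0025,0.002,0,0,0,0,0,-0.0025,0.002,0,0,0,0,0,-0.0025,0.0025,0,0,0,0,0,-0.002,0.002,0,0,0,0],
)

```text
time_s: 3.72
ee_pos: [0.4767, 0.0226, 0.0906]
orientation: [-180.0, 0.0, 166.2]
ft_force: [1.9, -2.2, -0.2]
gripper_width: 0.0005
gripper_force: 1.3
```

Emit:
send_rows(
  deltas=[0,-0.0045,0.005,0,0,0,0,0,-0.0035,0.0055,0,0,0,0,0,-0.003,0.006,0,0,0,0,0,-0.0025,0.006,0,0,0,0,0,-0.0015,0.006,0,0,0,0],
)

```text
time_s: 4.35
ee_pos: [0.4611, 0.0517, 0.0904]
orientation: [-180.0, -0.0, 166.3]
ft_force: [0.2, -2.9, -0.3]
gripper_width: 0.0004
gripper_force: 1.4
```

Run:
```python
from h import *
p,d=imaging.grab_frame("scene"); a=p[150:350,230:430,::-1]
q,d=imaging.grab_frame("top"); b=q[130:290,300:460,::-1]
cv2.imwrite("pics/m1.png",np.hstack([cv2.resize(a,(400,400)),cv2.resize(b,(400,400))]))
```

```text
(no output)
```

View pics/m1.png

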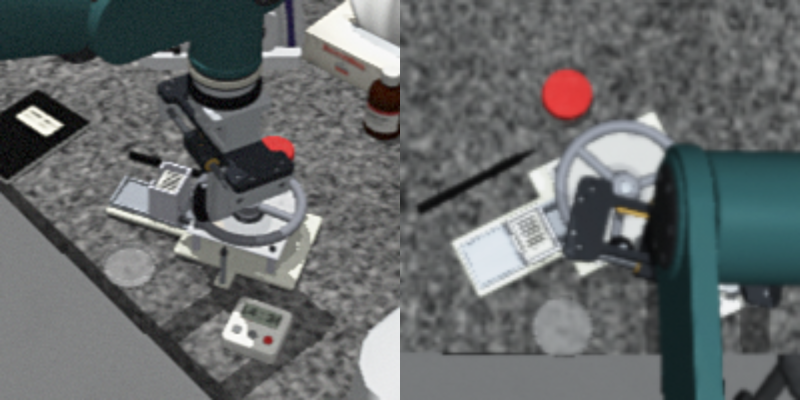

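The picture shows the grip just ahead of the fingers, around (195,200) in the left half. The wheel has turned toward the magazine and the push force is about 3 N, so I carry on.

Emit:
send_rows(
  deltas=[0,-0.0015,0.0065,0,0,0,0,0,-0.0005,0.0065,0,0,0,0,0,0.0005,0.0065,0,0,0,0,0,0.001,0.0065,0,0,0,0,0,0.0015,0.006,0,0,0,0,0,0.002,0.006,0,0,0,0,0,0.003,0.006,0,0,0,0,0,0.0035,0.0055,0,0,0,0,0,0.004,0.005,0,0,0,0,0,0.0045,0.005,0,0,0,0],
)

```text
time_s: 5.7
ee_pos: [0.4794, 0.1116, 0.0903]
orientation: [180.0, -0.1, 166.3]
ft_force: [-3.7, -1.3, 1.3]
gripper_width: 0.0006
gripper_force: 1.7
```

Emit:
send_rows(
  deltas=[0,0.005,0.004,0,0,0,0,0,0.0055,0.0035,0,0,0,0,0,0.0055,0.003,0,0,0,0,0,0.006,0.0025,0,0,0,0,0,0.0065,0.002,0,0,0,0,0,0.006,0.001,0,0,0,0,0,0.0065,0.0005,0,0,0,0],
)

```text
time_s: 6.58
ee_pos: [0.521, 0.1274, 0.0903]
orientation: [180.0, -0.0, 166.3]
ft_force: [-3.0, 1.2, -0.8]
gripper_width: 0.0007
gripper_force: 1.5
```

Emit:
send_rows(
  deltas=[0,0.0065,0,0,0,0,0,0,0.0065,-0.001,0,0,0,0,0,0.0065,-0.0015,0,0,0,0,0,0.006,-0.0025,0,0,0,0,0,0.006,-0.003,0,0,0,0,0,0.0055,-0.003,0,0,0,0],
)

```text
time_s: 7.32
ee_pos: [0.558, 0.1161, 0.0905]
orientation: [180.0, -0.0, 166.3]
ft_force: [-2.5, 0.9, -1.1]
gripper_width: 0.0006
gripper_force: 1.7
```

Run:
```python
from h import *
p,d=imaging.grab_frame("scene"); a=p[150:350,230:430,::-1]
q,d=imaging.grab_frame("top"); b=q[130:290,300:460,::-1]
cv2.imwrite("pics/m2.png",np.hstack([cv2.resize(a,(400,400)),cv2.resize(b,(400,400))]))
```

```text
(no output)
```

View pics/m2.png

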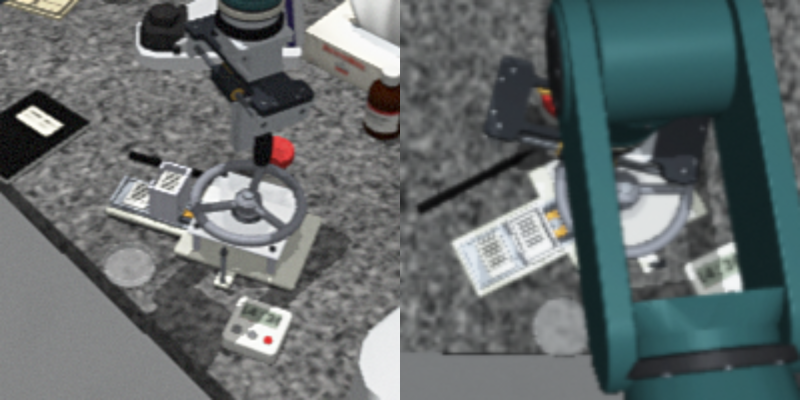

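The cassette now lies on the ledge at about (490,255) in the right half, with the pusher out and the grip at roughly half a turn. Next is the second half.

Emit:
send_rows(
  deltas=[0,0.005,-0.004,0,0,0,0,0,0.0045,-0.0045,0,0,0,0,0,0.004,-0.005,0,0,0,0,0,0.004,-0.0055,0,0,0,0,0,0.003,-0.006,0,0,0,0,0,0.0025,-0.006,0,0,0,0,0,0.0015,-0.006,0,0,0,0,0,0.001,-0.0065,0,0,0,0,0,0.0005,-0.0065,0,0,0,0,0,0,-0.0065,0,0,0,0],
)

```text
time_s: 8.68
ee_pos: [0.5838, 0.0594, 0.0907]
orientation: [180.0, 0.0, 166.3]
ft_force: [0.0, 4.4, 0.5]
gripper_width: 0.0003
gripper_force: 1.6
```

Emit:
send_rows(
  deltas=[0,-0.001,-0.0065,0,0,0,0,0,-0.0015,-0.006,0,0,0,0,0,-0.002,-0.006,0,0,0,0,0,-0.003,-0.006,0,0,0,0,0,-0.0035,-0.0055,0,0,0,0,0,-0.004,-0.005,0,0,0,0,0,-0.0045,-0.005,0,0,0,0,0,-0.005,-0.004,0,0,0,0,0,-0.0055,-0.0035,0,0,0,0,0,-0.0055,-0.003,0,0,0,0],
)

```text
time_s: 9.93
ee_pos: [0.5478, 0.0087, 0.0906]
orientation: [-180.0, 0.0, 166.2]
ft_force: [2.9, -0.6, 0.5]
gripper_width: -0.0001
gripper_force: 1.4
```

Emit:
send_rows(
  deltas=[0,-0.006,-0.0025,0,0,0,0,0,-0.0065,-0.002,0,0,0,0,0,-0.006,-0.001,0,0,0,0,0,-0.0065,-0.0005,0,0,0,0,0,-0.0065,0,0,0,0,0,0,-0.0065,0.001,0,0,0,0,0,-0.0065,0.0015,0,0,0,0],
)

```text
time_s: 10.8
ee_pos: [0.5032, 0.0058, 0.0905]
orientation: [-180.0, 0.0, 166.3]
ft_force: [3.1, -0.4, 0.8]
gripper_width: 0.0005
gripper_force: 1.5
```

Run:
```python
from h import *
p,d=imaging.grab_frame("scene"); a=p[205:335,265:405,::-1]; np.save("pics/s3.npy",d);cv2.imwrite("pics/s3.png",p[:,:,::-1])
cv2.imwrite("pics/m3.png",cv2.resize(a,None,fx=4,fy=4,interpolation=cv2.INTER_CUBIC)); print(arm.sense()["ee_pos"])
```

```text
[0.50222936 0.00611903 0.09041996]
```

View pics/m3.png

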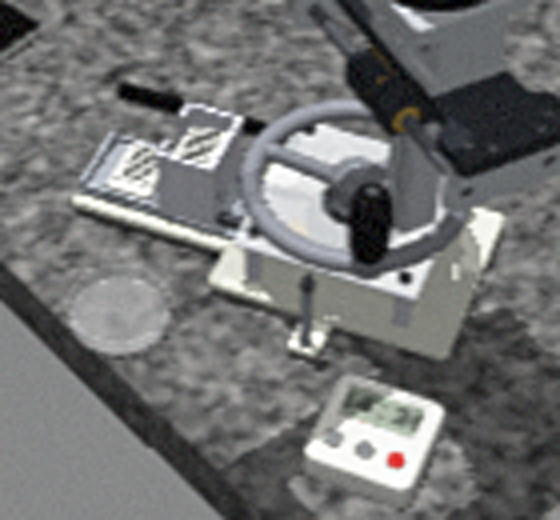

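```bash
cat > ga.py <<'E'
from h import *
def ang(img,d):
    m=imaging.camera_model("scene");c=np.array([.5222,.065])
    v,u=np.mgrid[:400,:640];a=cv2.undistortPoints(np.stack([u,v],-1).reshape(-1,1,2).astype(float),m["mtx"],np.array([m["k1"],0,0,0,0]))[:,0]
    P=(np.c_[a,np.ones(len(a))]*d.reshape(-1,1)-m["t"])@m["R"]
    s=(img.reshape(-1,3).max(1)<45)&(abs(np.hypot(*(P[:,:2]-c).T)-.062)<.02)&(P[:,2]>.08)&(P[:,2]<.128)&(d.ravel()>0)
    g=P[s];ctr=np.median(g[:,:2],0)+.009*np.array([.65,.76]) # surface->centre, along the view
    return s.sum(),ctr.round(4),np.degrees(np.arctan2(*(ctr-c)[::-1]))
E
python3 - <<'E'
from ga import *
print(ang(cv2.imread("pics/scene0.png"),np.load("pics/scene0.npy")),ang(cv2.imread("pics/s3.png"),np.load("pics/s3.npy")))
E
```

```text
(np.int64(143), array([0.4677, 0.0361]), np.float64(-152.0762601153962)) (np.int64(153), array([0.4849, 0.0166]), np.float64(-127.66023948783989))
```

Emit:
send_rows(
  deltas=[0,-0.006,0.0025,0,0,0,0,0,-0.006,0.003,0,0,0,0,0,-0.0055,0.003,0,0,0,0,0,-0.0025,0.002,0,0,0,0,0,-0.002,0.0015,0,0,0,0,0,0,0,0,0,0,0,0,0,0,0,0,0,0],
)

```text
time_s: 11.72
ee_pos: [0.4812, 0.0179, 0.0903]
orientation: [180.0, -0.1, 166.3]
ft_force: [0.2, -1.4, 1.1]
gripper_width: 0.0004
gripper_force: 0.5
```

Run:
```python
from ga import *
p,d=imaging.grab_frame("scene"); print(ang(p,d))
```

```text
(np.int64(147), array([0.4674, 0.0388]), np.float64(-154.46964173565937))
```

Emit:
send_rows(
  deltas=[0,0.004,-0.004,0,0,0,0,0,0.01,-0.01,0,0,0,0,0,0.01,-0.01,0,0,0,0,0,0,0,0.03,0,0,0,0,0,0,0.04,0,0,0,0,0,0,0.05,0,0,0,0,0,-0.05,0.03,0,0,0,0,-0.05,0,0.03,0,0,0,0,0,0,0,0,0,0,0,0,0,0,0,0,0],
)

```text
time_s: 13.02
ee_pos: [0.4561, -0.0566, 0.27]
orientation: [180.0, 0.0, 166.2]
ft_force: [0.2, 0.4, -0.3]
gripper_width: 0.0004
gripper_force: 0.0
```

Run:
```python
from ga import *
p,d=imaging.grab_frame("scene"); print(ang(p,d)); a=p[205:335,265:405,::-1]
cv2.imwrite("pics/m4.png",cv2.resize(a,None,fx=4,fy=4,interpolation=cv2.INTER_CUBIC))
```

```text
(np.int64(134), array([0.4663, 0.039 ]), np.float64(-155.07507991038156))
```

View pics/m4.png

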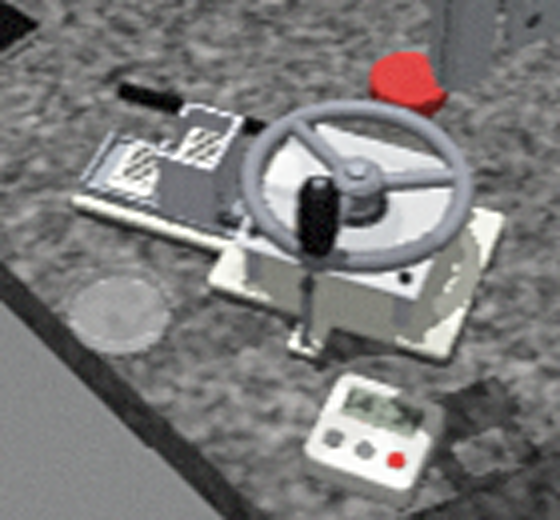

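The grip is back at the index pin at (318,215), about 3° past home. The cassette lies on the ledge at (137,168), and the fingers are clear of everything.

```bash
python3 -c "
from workcell import arm
print(arm.job_done())"
```

```text
the job is handed in; nothing more can be done
None
```

I turned the wheel clockwise through one full turn, ending about 3° past home by camera measurement; the lowest cassette is on the ledge, the grip is beside its index pin, the arm is clear, and the job is handed in (no verdict was returned).

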